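# Pop open the touch-latch spark plug cupboard and swing it wide

### The arm

A 6-joint arm with a two-finger parallel gripper is mounted at the origin on the work surface. World frame = base frame: x ahead of the robot, y to its left, z up, the work surface at z = 0. Lengths are in mm, angles in rad, forces in N, time in s.
With the tool pointing down it reaches from about 350 to 775 mm from the base axis. Payload 7.3 kg.
Tool frame: the origin (TCP) lies between the finger pads; the fingertips stand tcp_to_tips ahead of it and the grasp point (between the pads) lies 5 mm behind it (tcp_to_tips is the distance from the TCP to the fingertips, in mm); z points along the fingers, x is the direction in which the jaws open and shut, and the axes are right-handed (so a half turn about z gives the same grasp; the last joint's range is limited). The gripper opens to 92 mm and grips with 3 to 60 N. Pads are 19 mm wide; open, the fingers measure 130 mm over their backs; the gripper's body (75 mm by 190 mm) begins 47 mm behind the grasp point.
Start: joints at [1.18, 0.342, 1.524, -0, 1.275, -0.146], TCP at [127.224, 509.37, 240.741] pointing down, gripper open.
Joint ranges: [-2.53, 2.53], [-0.77, 2.02], [0.04, 2.7], [-1, 4.14], [0.28, 2.66], [-3.11, 3.11]. Speed limits (rad/s): [2.57, 2.57, 3.14, 3.14, 3.14, 3.14].

### API

Orientations are given as [roll, pitch, yaw] about the fixed x, y, z axes, in that order (R = Rz(yaw) Ry(pitch) Rx(roll)).
In Python, from plant import * gives the robot as it stands.
- The arm moves only by the tool drive_tool, never from a script. Its argument "deltas" is a list of rows, each an object of numbers: "hand": the gripper's target within -1 to 1 (shut at 1, half-way at 0, fully open at -1); "tx", "ty", "tz": the shift along the tool's x, y, z each as a share of 4 cm, from -1 to 1; "wx", "wy", "wz": the turn, a rotation vector about the tool's x, y, z each as a share of 5 degrees, from -1 to 1. In form: [{"hand": .., "tx": .., "ty": .., "tz": .., "wx": .., "wy": .., "wz": ..}, ...]. A call has 1 to 20 rows; each row shifts and turns the commanded pose from where the row before left it, along the tool's axes as they then stand; what a row does not reach is not made up. A row lasts 1/12 s, in which the tool goes at most 41.7 mm and 7.16 degrees, less where a joint would pass 70% of its speed; a pose out of reach is approached as far as the arm can. A call with a number of a shift or a turn outside -1 to 1 is refused whole. A call with a gripper value outside its range is refused whole. The fingers move at their own pace and stop on an object; the grip force is fixed at half the most. Time passes only in rows, so rows that do not move let the fingers close. It gives the time, the measured TCP pose, the force and the opening at its end, in the units of the state.
- get_obs(): the state, without advancing time (a new reading comes with each control period).
- capture(name): name is "scene" or "top" or "wrist"; returns the picture (480x640x3 uint8, red, green, blue); there is no depth.
- camera_model(name): a dict with "fx", "fy", "cx", "cy" (pixels), "D" ([k1, k2, p1, p2, k3] as OpenCV has them; the pictures are not rectified), "rvec" (rotation vector, rad) and "tvec" (3), from world to camera coordinates, as OpenCV has them. Camera axes: x right, y down, z forward; pixel columns grow to the right and rows downward; lengths in mm; the calibration is good to about 2 mm. A picture is of the moment at which its call begins: read the wrist's pose just before it. camera_model takes no time and is no camera call; for the wrist camera it gives the pose at the moment of the call.
- close_job(): hands the job in, once; it reports no verdict.
The state is a dict: "time": time; "joint_positions": joint angles; "dq": joint speeds; "tau": joint torques, N m; "tool_pos": TCP position; "tcp_rot": TCP orientation; "contact_force": force on the tool from outside, world axes, zero at the start; "moment": the same for the moment, N m; "grip_width": finger opening in mm.
Only numpy, scipy, OpenCV 4.12 (cv2) and the standard library are available. Lean on these libraries where they do the work, as an engineer would, in place of code of your own. Each camera call takes 0.05 s, during which the arm holds its last target.

### The job

Two grey cupboards with plain touch-latch doors stand on the bench; the spare spark plugs are in the wider one. With the fingertips, press that door in near its free edge so that the catch lets go and, with your fingers out of its way, the spring throws it ajar; then push it from behind with a finger until it stands wide open, about square to the cupboard, and leave it. Pick nothing up, leave the narrow cupboard shut and do not disturb the things lying about.

Things in the scene. Friction and masses are not known exactly. Their poses are not given: they have to be found in the camera images.
- wide_cab: plain grey steel bench cupboard with open inside, 150 mm high, 140 mm deep, 190 mm wide, fixed to the bench. Origin at the centre of its underside; its door is in the -x face of its own frame (towards the robot), +y is to the left as the robot sees it. The wider of the two; a spark plug lies on its top, in the back half
- wide_cab_door (a joint): hinge angle (rad): 0 shut, grows to 1.9 as the free edge swings out to the robot. Pressed in to -0.035 or lower (5 mm in at the free edge, 4 to 6 N there; hard stop at -0.05) the catch lets go; when the finger then backs off, a spring throws the door to about 0.5 and no further. From there it turns stiffly (under 1 N at the free edge if moved slowly) and stays where it is left
- wide_cab_door_edge (a point): middle of the outer face's free (right-hand) edge of the wide door, 76 mm above the bench; moves with the door. The door is a flush aluminium slab without handle, 170 mm wide, 14 mm thick, from 12 to 140 mm above the bench, its outer face 8 mm in front of the cupboard's front
- wide_cab_door_hinge (a point): point on the wide door's vertical hinge line, at the left edge of its outer face, 76 mm above the bench; its axes are the cupboard's
- narrow_cab: plain grey steel bench cupboard with open inside, 150 mm high, 140 mm deep, 130 mm wide, fixed to the bench. Origin at the centre of its underside; its door is in the -x face of its own frame (towards the robot), +y is to the left as the robot sees it. The narrower of the two, with the same kind of door; a socket stands on its top, in the back half. Not to be opened
- narrow_cab_door (a joint): hinge angle (rad) of the narrow cupboard's door, 110 mm wide, 0 shut; hinge on the left, same kind of touch latch and look as the wide door. It must stay shut
- plug_a: spark plug 72 mm long, 20 mm thick, lying on the wide cupboard's top; bystander, to be left where it is. Origin at the centre of its underside
- plug_b: spark plug 72 mm long, 20 mm thick, lying on the bench; bystander, to be left where it is. Origin at the centre of its underside
- socket: chrome spark plug socket, 26 mm across, 64 mm high, standing on the narrow cupboard's top; bystander, to be left where it is. Origin at the centre of its underside
- fuel_cap: black plastic fuel cap, 58 mm across, 28 mm high, lying on the bench; bystander, to be left where it is. Origin at the centre of its underside
- float_bowl: open aluminium carburetor float bowl, 86 mm across its ears, 39 mm high, on the bench; bystander, to be left where it is. Origin at the centre of its underside
- funnel: red plastic funnel, 120 mm across and 148 mm tall, seated in a brass ring on a stand, its spout end 45 mm and its mouth 193 mm above the bench; bystander, to be left where it is. Origin at the centre of its underside
- drain_ring: stand fixed to the bench that holds the funnel: 76 mm brass ring 118 mm above the bench, on a hinge block on a 147 mm post that is 85 mm to the +x of the ring's centre. Origin on the bench under the ring's centre
Not all that is in view belongs to the job. What is shaped like the wide_cab but turquoise is not meant.

How it is judged (in metres and radians):
On the way, in this order (a step that is already met when the one before it is completed fails the run):
1. the wide cupboard's door is pressed in with the fingers, past the point where its catch lets go (value of joint wide_cab_door below -0.025 rad and contact force between the fingers and wide_cab above 0.5 N), for 0.02 s.
2. the spring has thrown the door ajar (0.35 rad or more) with the fingers off it (value of joint wide_cab_door between 0.35 and 0.9 rad and contact force between each of the arm, the fingers and wide_cab below 0.3 N), for 0.2 s.
At the end, for the whole second after the job is handed in: the wide cupboard's door stands open by at least 1.2 rad (69 degrees) and at rest; the narrow cupboard's door is shut (under 0.03 rad); nothing is disturbed (value of joint wide_cab_door above 1.2 rad and velocity of joint wide_cab_door between -0.05 and 0.05 rad/s and value of joint narrow_cab_door below 0.03 rad); the robot touches nothing.
It fails at once if the narrow cupboard's door comes open (over 0.1 rad) (value of joint narrow_cab_door above 0.1 rad).
It fails at once if a bystander (plug, socket, cap, bowl or funnel) is lifted, carried or knocked more than 20 mm from its place (distance of any of plug_a, plug_b, socket, fuel_cap, float_bowl, funnel from where it was at the start of the episode above 0.02 m).
It also fails if it takes over 51 s, if anything falls off the work surface, if the arm or the gripper's body presses on something with over 40 N, if the wrist force passes 120 N, or if a joint passes its speed limit or range.

## Working session

There is one attempt and no reset: what is moved stays moved. The work goes in short steps, Python scripts to look and compute and a tool call to move; the robot and the scene stay as the last step left them, time stands still between calls to the robot, and variables do not carry over. Pictures are saved under pics/ and viewed, and the job is handed in when it is done.

Besides the shell and the picture viewer there is one more tool, called after "Emit:" as name(argument=value, ...), one argument or row to a line, values as JSON. drive_tool: Moves the arm, as the interface text tells. Its arguments: {"type":"object","properties":{"deltas":{"type":"array","items":{"type":"object","properties":{"hand":{"type":"number"},"tx":{"type":"number"},"ty":{"type":"number"},"tz":{"type":"number"},"wx":{"type":"number"},"wy":{"type":"number"},"wz":{"type":"number"}}}}},"required":["deltas"]}

```bash
mkdir -p pics; ls; python3 - <<'E'
from plant import *
import cv2
print(get_obs())
for n in ["scene","top","wrist"]:
    m=camera_model(n); print(n,m)
    cv2.imwrite(f"pics/{n}0.png",capture(n)[:,:,::-1])
E
```

```text
pics
{'time': 0.0, 'joint_positions': array([ 1.18000818e+00,  3.42705913e-01,  1.52506522e+00,  1.99161449e-05,
        1.27542248e+00, -1.45994035e-01]), 'dq': array([-9.87424005e-04,  5.57918226e-05, -7.82275498e-04,  1.08470270e-03,
        2.05889622e-03,  5.62387653e-04]), 'tau': array([ 2.53778446e-03, -4.31245172e+01, -2.44224000e+01,  7.18813855e-02,
        5.58131863e-02, -9.41872986e-05]), 'tool_pos': array([127.047232  , 508.96832898, 240.03686645]), 'tcp_rot': array([-3.14134091e+00,  1.58115454e-03,  1.32599660e+00]), 'contact_force': array([ 0.82279987,  0.32843504, -0.40825018]), 'moment': array([ 0.03794156, -0.00015814,  0.01793386]), 'grip_width': 91.90809353762585}
scene {'fx': 578.0332141137911, 'fy': 578.0332141137911, 'cx': 325.6653782453236, 'cy': 246.54403277978133, 'D': array([-0.11488612,  0.        ,  0.        ,  0.        ,  0.        ]), 'rvec': array([ 1.36380864,  2.01633401, -1.01830029]), 'tvec': array([ 179.29226707, -197.54312639, 1687.6017566 ])}
top {'fx': 547.8503364245887, 'fy': 547.8503364245887, 'cx': 320.25782710567984, 'cy': 234.6806623317117, 'D': array([-0.0489927,  0.       ,  0.       ,  0.       ,  0.       ]), 'rvec': array([ 2.18733315, -2.1539577 ,  0.14501702]), 'tvec': array([  -4.85441593,  497.61429169, 1387.46235858])}
wrist {'fx': 403.9709231778731, 'fy': 403.9709231778731, 'cx': 311.0148950181838, 'cy': 239.87334699405204, 'D': array([-0.04113909,  0.        ,  0.        ,  0.        ,  0.        ]), 'rvec': array([-2.30726327, -1.80237538, -0.23167939]), 'tvec': array([-524.25882263,  -33.91097592,  390.16527396])}
```

View pics/scene0.png

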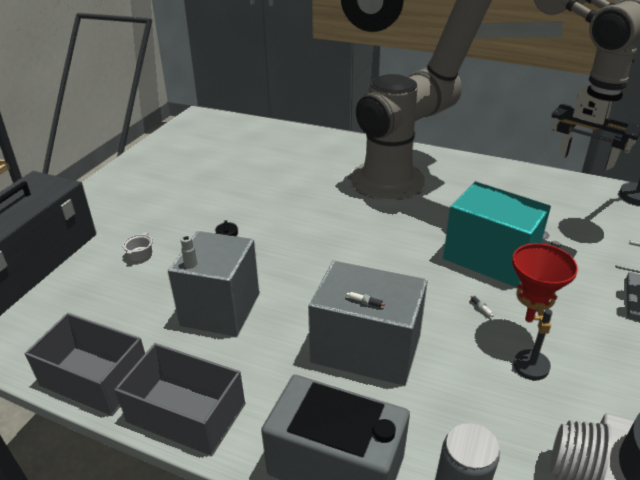

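View pics/top0.png

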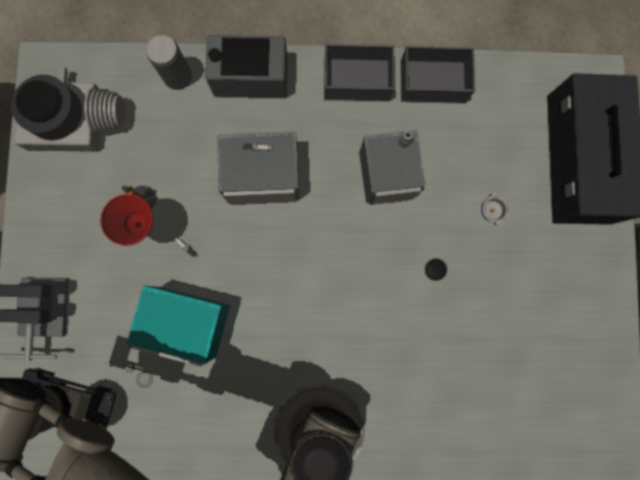

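View pics/wrist0.png

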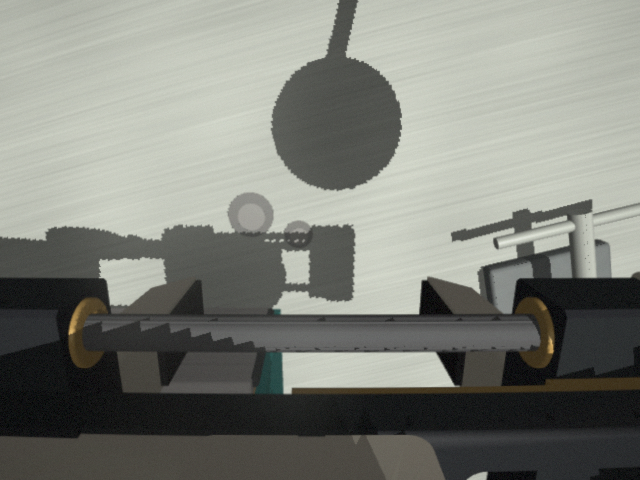

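The scene image shows the wide grey cupboard (top around px 365,285) with the plug on it. In the top view it is around (258,165), with its door on the lower side and its free edge near (297,193). I'll zoom in and measure the corners.

```bash
cat > h.py <<'E'
from plant import *
import cv2, numpy as np
def ray(m,px):
    K=np.array([[m['fx'],0,m['cx']],[0,m['fy'],m['cy']],[0,0,1.]])
    u=cv2.undistortPoints(np.array([[px]],float),K,m['D'])[0,0]
    R=cv2.Rodrigues(m['rvec'])[0]; c=-R.T@m['tvec']; d=R.T@np.array([u[0],u[1],1]); return c,d/np.linalg.norm(d)
def onz(m,px,z):
    c,d=ray(m,px); return c+d*(z-c[2])/d[2]
def tri(a,b):
    A=[];y=[]
    for c,d in (a,b):
        P=np.eye(3)-np.outer(d,d);A.append(P);y.append(P@c)
    return np.linalg.lstsq(np.vstack(A),np.hstack(y),rcond=None)[0]
def proj(m,p):
    K=np.array([[m['fx'],0,m['cx']],[0,m['fy'],m['cy']],[0,0,1.]])
    return cv2.projectPoints(np.array(p,float).reshape(-1,3),m['rvec'],m['tvec'],K,m['D'])[0].reshape(-1,2)
E
python3 - <<'E'
from h import *
t=cv2.imread('pics/top0.png');s=cv2.imread('pics/scene0.png')
cv2.imwrite('pics/z1.png',cv2.resize(t[115:215,200:330],None,fx=6,fy=6,interpolation=cv2.INTER_CUBIC))
cv2.imwrite('pics/z2.png',cv2.resize(s[250:390,295:445],None,fx=4,fy=4,interpolation=cv2.INTER_CUBIC))
m=camera_model('top')
for n,p,z in [('cap',(436,269),28),('bowl',(493,209),39),('plugb',(186,246),10),('funnel',(126,220),193),('nl',(371,200),140),('nr',(424,190),140),('socket',(408,135),214),('turq1',(214,362),150),('turq2',(226,303),150),('t3',(143,286),150),('t4',(129,345),150)]: print(n,onz(m,p,z).round())
E
```

```text
cap [ 413. -298.   28.]
bowl [ 571. -447.   39.]
plugb [464. 352.  10.]
funnel [505. 451. 193.]
nl [ 571. -116.  140.]
nr [ 598. -244.  140.]
socket [ 711. -193.  214.]
turq1 [185. 245. 150.]
turq2 [320. 222. 150.]
t3 [356. 417. 150.]
t4 [220. 443. 150.]
```

View pics/z1.png

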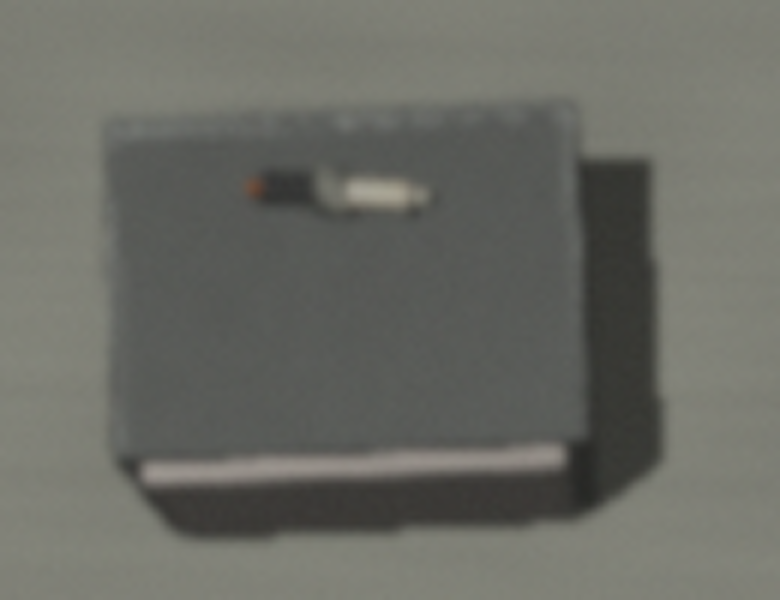

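View pics/z2.png

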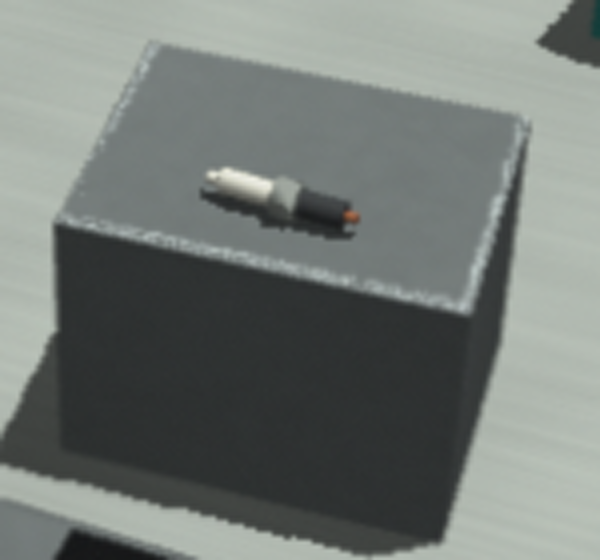

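The z1 crop shows the roof corners at about (107,120), (578,103), (587,443) and (113,458). The door's top strip has its outer edge from (142,485) to (568,468). The z2 crop shows the same roof from behind. I'll triangulate.

```bash
python3 - <<'E'
from h import *
mt=camera_model('top');ms=camera_model('scene')
T={'BL':(107,120),'BR':(578,103),'FR':(587,443),'FL':(113,458)}
S={'FR':(152,42),'FL':(528,120),'BR':(57,222),'BL':(470,315)}
for k in T:
    a=np.array(T[k]);b=np.array(S[k]);a=(a+.5)/6-.5+[200,115];b=(b+.5)/4-.5+[295,250]
    print(k,tri(ray(mt,a),ray(ms,b)).round(1),onz(mt,a,150).round(1),onz(ms,b,150).round(1))
for k,p in {'hinge':(142,485),'free':(568,468)}.items():
    print(k,onz(mt,(np.array(p)+.5)/6-.5+[200,115],140).round(1))
E
```

```text
BL [722.4 257.8 149.6] [722.5 256.5 150. ] [722.3 259.1 150. ]
BR [732.6  69.3 148.9] [733.   67.3 150. ] [733.1  71.7 150. ]
FR [593.8  61.7 148.1] [593.7  61.  150. ] [595.9  63.3 150. ]
FL [584.6 249.5 148.4] [584.4 248.8 150. ] [586.4 250.3 150. ]
hinge [575.6 238.6 140. ]
free [585.4  68.6 140. ]
```

Both views agree:

| Item | Value |
|---|---|
| Cupboard yaw | about 0.054 rad |
| Hinge | about (577, 240) |
| Free edge | about (586, 70) |

I'll turn the tool to line up with the cupboard, shut the fingers, and travel high over the turquoise box to a point in front of the free edge.

Emit:
drive_tool(
  deltas=[
    {"hand": 1,"wz": -0.7},
    {"hand": 1,"wz": -0.7},
    {"hand": 1,"wz": -0.7},
    {"hand": 1,"wz": -0.7},
    {"hand": 1,"wz": -0.63},
    {"hand": 1},
  ],
)

```text
invalid input
```

Emit:
drive_tool(
  deltas=[
    {"hand": 1,"tx": -0.6,"ty": 0.41},
    {"hand": 1,"tx": -0.6,"ty": 0.41},
    {"hand": 1,"tx": -0.6,"ty": 0.41},
    {"hand": 1,"tx": -0.6,"ty": 0.41},
    {"hand": 1,"tx": -0.6,"ty": 0.41},
    {"hand": 1,"tx": -0.6,"ty": 0.41},
    {"hand": 1,"tx": -0.6,"ty": 0.41},
    {"hand": 1,"tx": -0.6,"ty": 0.41},
    {"hand": 1,"tx": -0.6,"ty": 0.41},
    {"hand": 1,"tx": -0.6,"ty": 0.41},
    {"hand": 1,"tx": -0.6,"ty": 0.41},
    {"hand": 1,"tx": -0.6,"ty": 0.41},
    {"hand": 1,"tx": -0.6,"ty": 0.41},
    {"hand": 1,"tx": -0.6,"ty": 0.41},
    {"hand": 1,"tx": -0.6,"ty": 0.41},
    {"hand": 1,"tx": -0.6,"ty": 0.41},
    {"hand": 1,"tx": -0.6,"ty": 0.41},
    {"hand": 1,"tx": -0.6,"ty": 0.41},
    {"hand": 1,"tx": -0.6,"ty": 0.41},
    {"hand": 1,"tx": -0.6,"ty": 0.41},
  ],
)

```text
invalid input
```

```bash
python3 - <<'E'
from h import *
print(get_obs())
for n in ["scene","top","wrist"]: cv2.imwrite(f"pics/{n}1.png",capture(n)[:,:,::-1])
E
```

```text
{'time': 0.15, 'joint_positions': array([ 1.18002334e+00,  3.42546404e-01,  1.52473994e+00, -2.79348102e-05,
        1.27540259e+00, -1.46002428e-01]), 'dq': array([ 6.26532178e-05, -7.49150667e-04, -2.77045838e-03,  2.28208722e-04,
        1.93608912e-03,  5.49758768e-04]), 'tau': array([ 1.37326253e-03, -4.31473160e+01, -2.44358540e+01,  7.17068184e-02,
        5.37852407e-02, -8.51560094e-05]), 'tool_pos': array([127.11058019, 509.10621318, 240.23317749]), 'tcp_rot': array([-3.14145959e+00,  1.08850347e-03,  1.32603398e+00]), 'contact_force': array([-0.50950266,  0.28717058, -0.28499068]), 'moment': array([ 0.00075282, -0.00508962, -0.03428636]), 'grip_width': 91.8055261255424}
```

View pics/scene1.png

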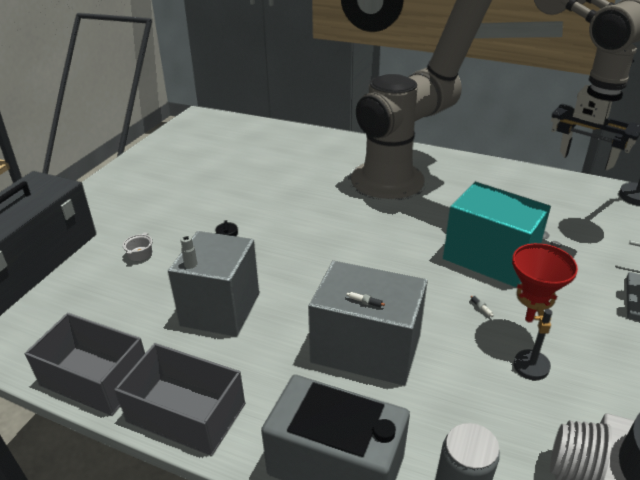

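View pics/wrist1.png

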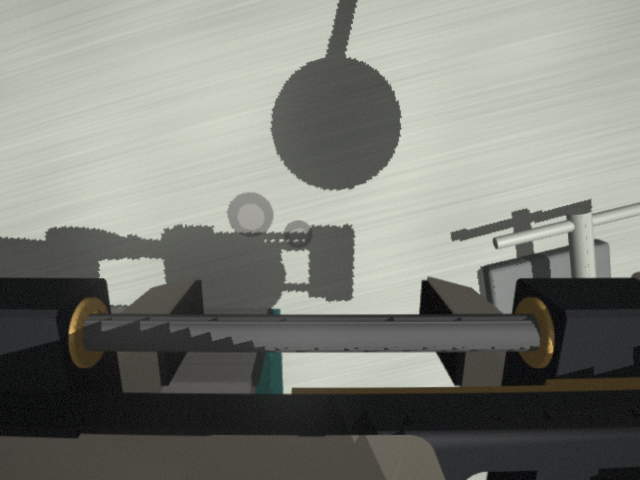

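The pictures are unchanged, so both moves were refused. Rows probably need all seven keys, so I'll test that.

Emit:
drive_tool(
  deltas=[
    {"hand": 1,"tx": 0,"ty": 0,"tz": 0,"wx": 0,"wy": 0,"wz": -0.7},
    {"hand": 1,"tx": 0,"ty": 0,"tz": 0,"wx": 0,"wy": 0,"wz": -0.7},
    {"hand": 1,"tx": 0,"ty": 0,"tz": 0,"wx": 0,"wy": 0,"wz": -0.7},
    {"hand": 1,"tx": 0,"ty": 0,"tz": 0,"wx": 0,"wy": 0,"wz": -0.7},
    {"hand": 1,"tx": 0,"ty": 0,"tz": 0,"wx": 0,"wy": 0,"wz": -0.63},
    {"hand": 1,"tx": 0,"ty": 0,"tz": 0,"wx": 0,"wy": 0,"wz": 0},
  ],
)

```text
time: 0.8
tool_pos: [127.2, 509.3, 240.7]
tcp_rot: [-3.142, 0.0, 1.627]
contact_force: [0.2, -0.3, 0.6]
grip_width: 56.3
```

Emit:
drive_tool(
  deltas=[
    {"hand": 1,"tx": -0.6,"ty": 0.41,"tz": 0,"wx": 0,"wy": 0,"wz": 0},
    {"hand": 1,"tx": -0.6,"ty": 0.41,"tz": 0,"wx": 0,"wy": 0,"wz": 0},
    {"hand": 1,"tx": -0.6,"ty": 0.41,"tz": 0,"wx": 0,"wy": 0,"wz": 0},
    {"hand": 1,"tx": -0.6,"ty": 0.41,"tz": 0,"wx": 0,"wy": 0,"wz": 0},
    {"hand": 1,"tx": -0.6,"ty": 0.41,"tz": 0,"wx": 0,"wy": 0,"wz": 0},
    {"hand": 1,"tx": -0.6,"ty": 0.41,"tz": 0,"wx": 0,"wy": 0,"wz": 0},
    {"hand": 1,"tx": -0.6,"ty": 0.41,"tz": 0,"wx": 0,"wy": 0,"wz": 0},
    {"hand": 1,"tx": -0.6,"ty": 0.41,"tz": 0,"wx": 0,"wy": 0,"wz": 0},
    {"hand": 1,"tx": -0.6,"ty": 0.41,"tz": 0,"wx": 0,"wy": 0,"wz": 0},
    {"hand": 1,"tx": -0.6,"ty": 0.41,"tz": 0,"wx": 0,"wy": 0,"wz": 0},
    {"hand": 1,"tx": -0.6,"ty": 0.41,"tz": 0,"wx": 0,"wy": 0,"wz": 0},
    {"hand": 1,"tx": -0.6,"ty": 0.41,"tz": 0,"wx": 0,"wy": 0,"wz": 0},
    {"hand": 1,"tx": -0.6,"ty": 0.41,"tz": 0,"wx": 0,"wy": 0,"wz": 0},
    {"hand": 1,"tx": -0.6,"ty": 0.41,"tz": 0,"wx": 0,"wy": 0,"wz": 0},
    {"hand": 1,"tx": -0.6,"ty": 0.41,"tz": 0,"wx": 0,"wy": 0,"wz": 0},
    {"hand": 1,"tx": -0.6,"ty": 0.41,"tz": 0,"wx": 0,"wy": 0,"wz": 0},
    {"hand": 1,"tx": -0.6,"ty": 0.41,"tz": 0,"wx": 0,"wy": 0,"wz": 0},
    {"hand": 1,"tx": -0.6,"ty": 0.41,"tz": 0,"wx": 0,"wy": 0,"wz": 0},
    {"hand": 1,"tx": -0.6,"ty": 0.41,"tz": 0,"wx": 0,"wy": 0,"wz": 0},
    {"hand": 1,"tx": -0.6,"ty": 0.41,"tz": 0,"wx": 0,"wy": 0,"wz": 0},
  ],
)

```text
time: 2.47
tool_pos: [481.6, 46.6, 240.8]
tcp_rot: [3.141, -0.0, 1.623]
contact_force: [0.2, 0.5, -0.3]
grip_width: 0.6
```

Emit:
drive_tool(
  deltas=[
    {"hand": 1,"tx": 0,"ty": 0,"tz": 0.65,"wx": 0,"wy": 0,"wz": 0},
    {"hand": 1,"tx": 0,"ty": 0,"tz": 0.65,"wx": 0,"wy": 0,"wz": 0},
    {"hand": 1,"tx": 0,"ty": 0,"tz": 0.65,"wx": 0,"wy": 0,"wz": 0},
    {"hand": 1,"tx": 0,"ty": 0,"tz": 0.65,"wx": 0,"wy": 0,"wz": 0},
    {"hand": 1,"tx": 0,"ty": 0,"tz": 0.65,"wx": 0,"wy": 0,"wz": 0},
    {"hand": 1,"tx": 0,"ty": 0,"tz": 0,"wx": 0,"wy": 0,"wz": 0},
  ],
)

```text
time: 2.97
tool_pos: [478.0, 48.0, 106.7]
tcp_rot: [-3.133, -0.001, 1.623]
contact_force: [-0.9, 0.5, 0.1]
grip_width: 0.4
```

```bash
python3 - <<'E'
from h import *
print(get_obs())
for n in ["scene","top","wrist"]: cv2.imwrite(f"pics/{n}2.png",capture(n)[:,:,::-1])
E
```

```text
{'time': 2.9667, 'joint_positions': array([-5.96246023e-02,  4.25975714e-01,  1.81840431e+00,  1.49809670e-04,
        9.05736042e-01, -1.68306455e+00]), 'dq': array([ 0.00195877, -0.06387336, -0.07275425, -0.00042503,  0.11228495,
       -0.00725781]), 'tau': array([-9.03729117e-02, -4.17984867e+01, -1.96928912e+01, -2.92083586e-02,
       -1.08122136e+00, -7.32963555e-03]), 'tool_pos': array([477.9726019 ,  48.03916903, 106.65894145]), 'tcp_rot': array([-3.13313601e+00, -1.07124180e-03,  1.62334246e+00]), 'contact_force': array([-0.93140109,  0.49467549,  0.06810324]), 'moment': array([ 0.03431918,  0.08625821, -0.00517581]), 'grip_width': 0.3848193953135099}
```

View pics/scene2.png

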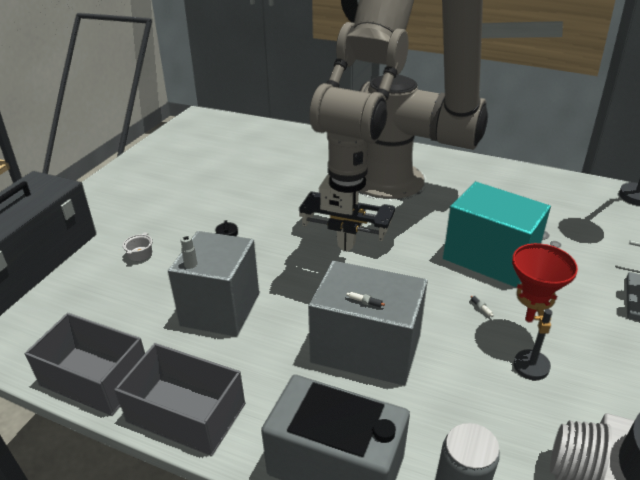

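View pics/wrist2.png

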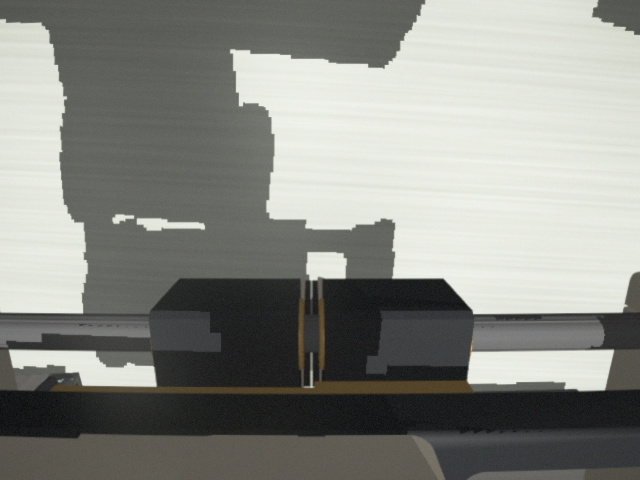

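View pics/top2.png

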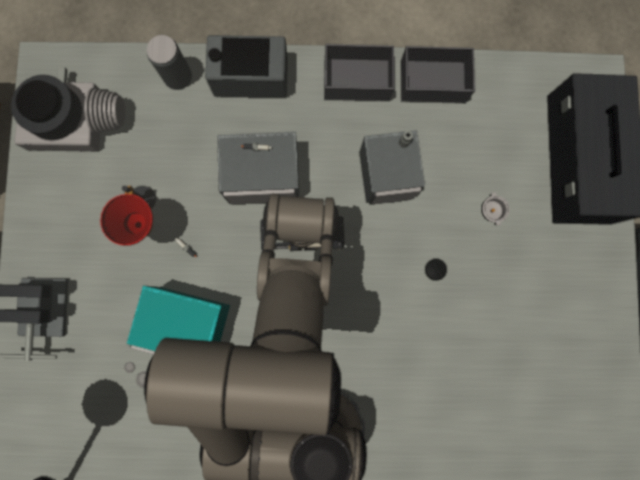

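The scene view shows the closed fingers at about (345,240), in front of the wide cupboard. Before advancing I'll check the camera's mounting side and the fingertip height.

```bash
python3 - <<'E'
from h import *
m=camera_model('wrist');R=cv2.Rodrigues(m['rvec'])[0];print(-R.T@m['tvec'],R[2])
s=cv2.imread('pics/scene2.png');ms=camera_model('scene')
o=get_obs()['tool_pos'];print(o)
for dz in (-20,-10,0,52):print(dz,proj(ms,o+[0,0,dz]))
cv2.imwrite('pics/z3.png',cv2.resize(s[170:280,280:410],None,fx=6,fy=5.4,interpolation=cv2.INTER_CUBIC))
E
```

```text
[414.66263909  44.12781885 256.32782947] [ 0.25619828  0.0128322  -0.96653907]
[481.59773547  47.96290045 111.74463444]
-20 [[345.20878814 249.59151358]]
-10 [[345.27457271 245.90983465]]
0 [[345.34080015 242.19299192]]
52 [[345.69238637 222.2830061 ]]
```

View pics/z3.png

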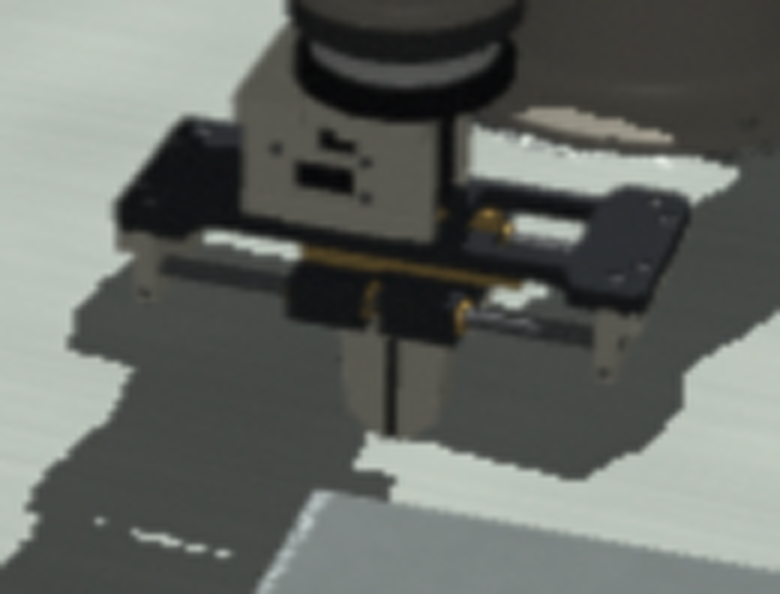

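```bash
python3 - <<'E'
from h import *
ms=camera_model('scene');o=get_obs()['tool_pos']
tx=np.array([-.053,.9986,0]);ty=np.array([.9986,.053,0])
for a,y in ((90,0),(-90,0),(0,37),(19,10),(19,17)):
  for dz in (10,20,30,40,52): print(a,y,dz,(proj(ms,o+a*tx+y*ty+[0,0,dz])[0]).round(1), ((proj(ms,o+a*tx+y*ty+[0,0,dz])[0]-[280,170])*[6,5.4]).round())
E
```

```text
90 0 10 [386.1 246.4] [636. 412.]
90 0 20 [386.3 242.6] [638. 392.]
90 0 30 [386.6 238.7] [640. 371.]
90 0 40 [386.9 234.8] [641. 350.]
90 0 52 [387.2 230.1] [643. 324.]
-90 0 10 [306.2 230.8] [157. 328.]
-90 0 20 [306.1 227.1] [157. 308.]
-90 0 30 [306.  223.3] [156. 288.]
-90 0 40 [305.8 219.4] [155. 267.]
-90 0 52 [305.7 214.8] [154. 242.]
0 37 10 [340.1 248.2] [361. 422.]
0 37 20 [340.2 244.4] [361. 402.]
0 37 30 [340.2 240.5] [361. 381.]
0 37 40 [340.3 236.6] [362. 360.]
0 37 52 [340.3 231.9] [362. 334.]
19 10 10 [352.5 242.7] [435. 393.]
19 10 20 [352.6 238.9] [436. 372.]
19 10 30 [352.7 235.1] [436. 351.]
19 10 40 [352.8 231.2] [437. 330.]
19 10 52 [353.  226.5] [438. 305.]
19 17 10 [351.6 244.6] [429. 403.]
19 17 20 [351.7 240.7] [430. 382.]
19 17 30 [351.8 236.9] [431. 361.]
19 17 40 [351.9 233. ] [431. 340.]
19 17 52 [352.  228.3] [432. 315.]
```

Parts of the gripper (sliders and rail pins) hang to only about 25 mm above the TCP, and the tips are about 21 mm below it. I'll use TCP z≈128 so nothing but the fingers can meet the door (top at 140) or the roof (150). Then I'll approach.

Emit:
drive_tool(
  deltas=[
    {"hand": 1,"tx": 0.25,"ty": 0,"tz": -0.42,"wx": 0,"wy": 0,"wz": 0},
    {"hand": 1,"tx": 0.25,"ty": 0.4,"tz": 0,"wx": 0,"wy": 0,"wz": 0},
    {"hand": 1,"tx": 0.25,"ty": 0.4,"tz": 0,"wx": 0,"wy": 0,"wz": 0},
    {"hand": 1,"tx": 0,"ty": 0.4,"tz": 0,"wx": 0,"wy": 0,"wz": 0},
    {"hand": 1,"tx": 0,"ty": 0.4,"tz": 0,"wx": 0,"wy": 0,"wz": 0},
    {"hand": 1,"tx": 0,"ty": 0.4,"tz": 0,"wx": 0,"wy": 0,"wz": 0},
    {"hand": 1,"tx": 0,"ty": 0,"tz": 0,"wx": 0,"wy": 0,"wz": 0},
    {"hand": 1,"tx": 0,"ty": 0,"tz": 0,"wx": 0,"wy": 0,"wz": 0},
  ],
)

```text
time: 3.78
tool_pos: [559.9, 82.3, 129.0]
tcp_rot: [3.139, 0.0, 1.625]
contact_force: [-0.2, 0.2, 0.7]
grip_width: 0.6
```

```bash
python3 - <<'E'
from h import *
print(get_obs()['tool_pos'],get_obs()['contact_force'])
s=capture("scene")[:,:,::-1];w=capture("wrist")[:,:,::-1]
cv2.imwrite('pics/z4.png',cv2.resize(s[190:330,290:440],None,fx=5,fy=4.2,interpolation=cv2.INTER_CUBIC));cv2.imwrite('pics/w4.png',w)
E
```

```text
[559.87160044  82.33719441 129.00387383] [-0.17756206  0.24472073  0.69222026]
```

View pics/z4.png

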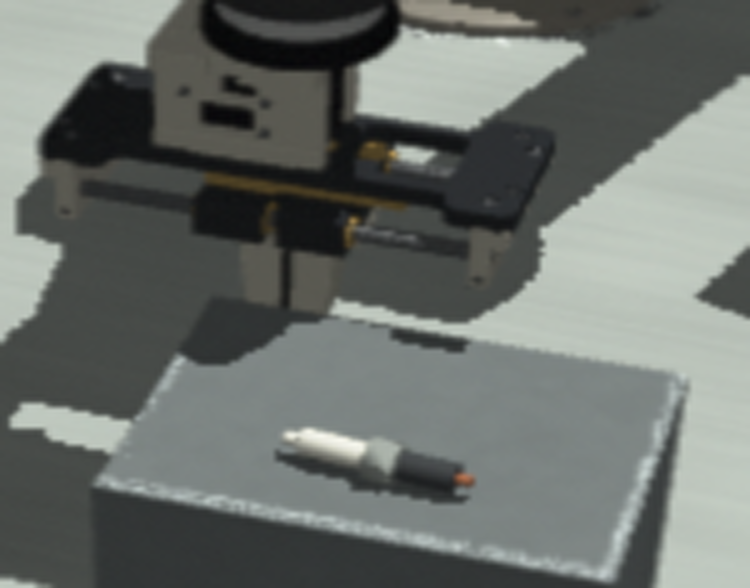

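View pics/w4.png

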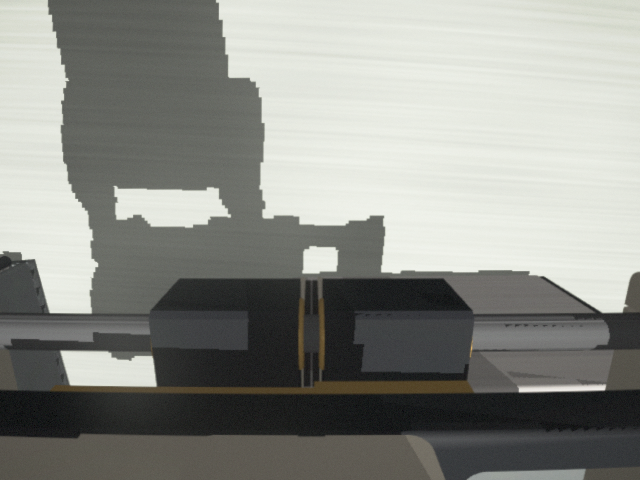

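The fingers are just short of the door near its free edge, and the body is clear of the roof. I'll press in small steps.

Emit:
drive_tool(
  deltas=[
    {"hand": 1,"tx": -0.08,"ty": 0.2,"tz": 0,"wx": 0,"wy": 0,"wz": 0},
    {"hand": 1,"tx": 0,"ty": 0.1,"tz": 0,"wx": 0,"wy": 0,"wz": 0},
    {"hand": 1,"tx": 0,"ty": 0,"tz": 0,"wx": 0,"wy": 0,"wz": 0},
  ],
)

```text
time: 4.13
tool_pos: [572.2, 79.5, 127.9]
tcp_rot: [3.14, -0.0, 1.625]
contact_force: [-0.8, -0.3, -0.5]
grip_width: 0.5
```

Emit:
drive_tool(
  deltas=[
    {"hand": 1,"tx": 0,"ty": 0.06,"tz": 0,"wx": 0,"wy": 0,"wz": 0},
    {"hand": 1,"tx": 0,"ty": 0,"tz": 0,"wx": 0,"wy": 0,"wz": 0},
  ],
)

```text
time: 4.3
tool_pos: [573.7, 79.8, 127.4]
tcp_rot: [-3.141, -0.0, 1.625]
contact_force: [-0.4, -0.5, -0.4]
grip_width: 0.4
```

Emit:
drive_tool(
  deltas=[
    {"hand": 1,"tx": 0,"ty": 0.06,"tz": 0,"wx": 0,"wy": 0,"wz": 0},
    {"hand": 1,"tx": 0,"ty": 0,"tz": 0,"wx": 0,"wy": 0,"wz": 0},
  ],
)

```text
time: 4.47
tool_pos: [575.7, 80.0, 127.4]
tcp_rot: [-3.14, -0.0, 1.625]
contact_force: [-3.0, -0.7, 1.6]
grip_width: 0.4
```

Emit:
drive_tool(
  deltas=[
    {"hand": 1,"tx": 0,"ty": 0.06,"tz": 0,"wx": 0,"wy": 0,"wz": 0},
    {"hand": 1,"tx": 0,"ty": 0,"tz": 0,"wx": 0,"wy": 0,"wz": 0},
  ],
)

```text
time: 4.63
tool_pos: [578.3, 80.2, 127.4]
tcp_rot: [-3.141, -0.0, 1.625]
contact_force: [-3.1, 0.9, 1.5]
grip_width: 0.7
```

Emit:
drive_tool(
  deltas=[
    {"hand": 1,"tx": 0,"ty": 0.06,"tz": 0,"wx": 0,"wy": 0,"wz": 0},
    {"hand": 1,"tx": 0,"ty": 0,"tz": 0,"wx": 0,"wy": 0,"wz": 0},
  ],
)

```text
time: 4.8
tool_pos: [580.9, 80.4, 127.4]
tcp_rot: [-3.141, -0.0, 1.625]
contact_force: [-3.1, 0.2, 0.9]
grip_width: 0.5
```

Emit:
drive_tool(
  deltas=[
    {"hand": 1,"tx": 0,"ty": 0.04,"tz": 0,"wx": 0,"wy": 0,"wz": 0},
    {"hand": 1,"tx": 0,"ty": 0,"tz": 0,"wx": 0,"wy": 0,"wz": 0},
  ],
)

```text
time: 4.97
tool_pos: [581.3, 80.5, 127.3]
tcp_rot: [-3.138, -0.0, 1.626]
contact_force: [-8.5, -0.4, 3.4]
grip_width: 0.1
```

Emit:
drive_tool(
  deltas=[
    {"hand": 1,"tx": 0,"ty": 0.03,"tz": 0,"wx": 0,"wy": 0,"wz": 0},
    {"hand": 1,"tx": 0,"ty": 0,"tz": 0,"wx": 0,"wy": 0,"wz": 0},
  ],
)

```text
time: 5.13
tool_pos: [581.4, 80.5, 127.3]
tcp_rot: [-3.136, -0.0, 1.626]
contact_force: [-11.9, -1.4, 6.0]
grip_width: 0.2
```

The force rises steeply at x≈581.3, which is the hard stop, so the catch has let go. I'll back off quickly, away and to the right.

Emit:
drive_tool(
  deltas=[
    {"hand": 1,"tx": -0.35,"ty": -0.9,"tz": 0,"wx": 0,"wy": 0,"wz": 0},
    {"hand": 1,"tx": -0.6,"ty": -0.75,"tz": 0,"wx": 0,"wy": 0,"wz": 0},
    {"hand": 1,"tx": -0.7,"ty": -0.7,"tz": 0,"wx": 0,"wy": 0,"wz": 0},
    {"hand": 1,"tx": -0.7,"ty": -0.3,"tz": 0,"wx": 0,"wy": 0,"wz": 0},
    {"hand": 1,"tx": -0.7,"ty": 0,"tz": 0,"wx": 0,"wy": 0,"wz": 0},
    {"hand": 1,"tx": 0,"ty": 0,"tz": 0,"wx": 0,"wy": 0,"wz": 0},
    {"hand": 1,"tx": 0,"ty": 0,"tz": 0,"wx": 0,"wy": 0,"wz": 0},
    {"hand": 1,"tx": 0,"ty": 0,"tz": 0,"wx": 0,"wy": 0,"wz": 0},
    {"hand": 1,"tx": 0,"ty": 0,"tz": 0,"wx": 0,"wy": 0,"wz": 0},
  ],
)

```text
time: 5.88
tool_pos: [485.0, -46.5, 127.5]
tcp_rot: [3.141, -0.0, 1.626]
contact_force: [-0.3, 0.3, -0.1]
grip_width: 0.5
```

```bash
python3 - <<'E'
from h import *
print(get_obs()['tool_pos'],get_obs()['contact_force'])
for n in ["scene","top"]: cv2.imwrite(f"pics/{n}5.png",capture(n)[:,:,::-1])
t=cv2.imread('pics/top5.png');cv2.imwrite('pics/z5.png',cv2.resize(t[115:265,200:350],None,fx=4,fy=4,interpolation=cv2.INTER_CUBIC))
E
```

```text
[484.95930324 -46.47623099 127.53261544] [-0.34103981  0.30630636 -0.07403318]
```

View pics/z5.png

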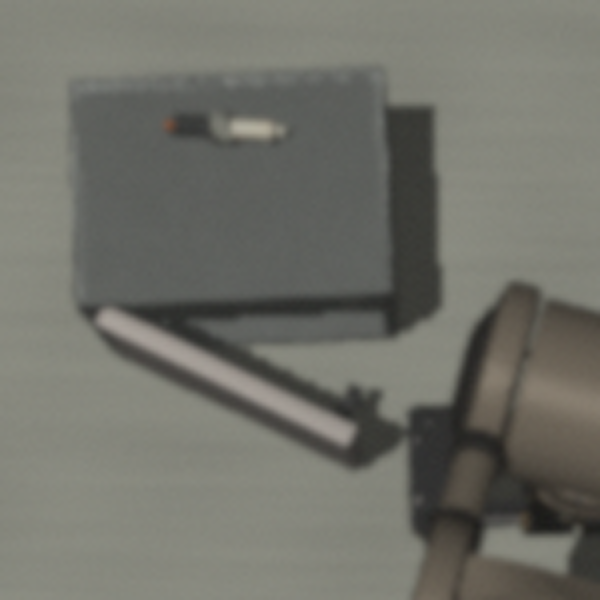

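View pics/scene5.png

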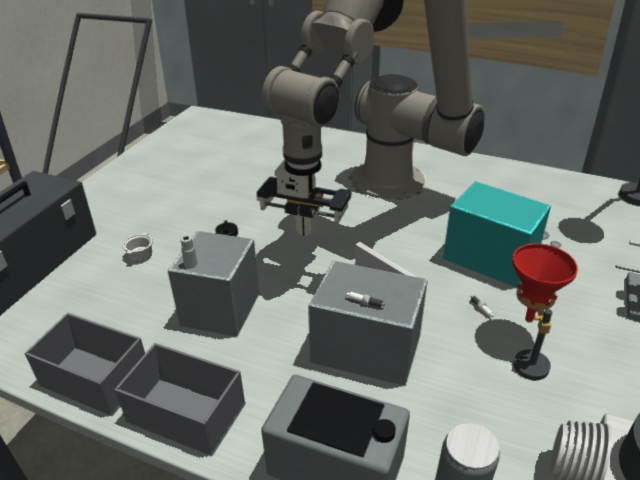

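The top view (z5) shows the door ajar at about 0.5 rad, with its free edge near crop px (350,440), and the arm clear of it. Next I'll work out the push path behind the door.

```bash
python3 - <<'E'
from h import *
t=camera_model('top')
f=lambda p:onz(t,(np.array(p)+.5)/4-.5+[200,115],140)[:2]
P=f((95,322));Q=f((346,447));print(P,Q,'ang',np.arctan2(-(Q-P)[0],-(Q-P)[1])+.054)
th=.054;X=np.array([np.cos(th),np.sin(th)]);Y=np.array([-X[1],X[0]]);H=np.array([577,240.])
o=get_obs();p0=o['tool_pos'][:2];yaw=o['tcp_rot'][2]
tx=np.array([np.cos(yaw),np.sin(yaw)]);ty=np.array([np.sin(yaw),-np.cos(yaw)])
pts=[]
e=H-37*X-200*Y   # entry, right of door
e2=H-30*X-150*Y
pts=[('entry',e),('e2',e2)]
for a in np.arange(.5,1.51,.1):
    u=-np.sin(a)*X-np.cos(a)*Y;n=np.cos(a)*X-np.sin(a)*Y
    pts.append((round(a,2),H+138*u+(14+19*np.sin(a)+9.5*np.cos(a))*n))
for k,p in pts:
    d=p-p0;print(k,p.round(0),'dtx',round(d@tx/40,2),'dty',round(d@ty/40,2));p0=p
E
```

```text
[576.3271644  238.29495951] [503.31995844  86.35091246] ang 0.5019160624747899
entry [551.  38.] dtx 2.02 dty 1.77
e2 [555.  89.] dtx 1.25 dty 0.18
0.5 [546. 102.] dtx 0.35 dty -0.21
0.6 [533. 105.] dtx 0.1 dty -0.31
0.7 [521. 110.] dtx 0.13 dty -0.31
0.8 [508. 115.] dtx 0.16 dty -0.3
0.9 [497. 122.] dtx 0.19 dty -0.28
1.0 [486. 131.] dtx 0.22 dty -0.27
1.1 [475. 140.] dtx 0.25 dty -0.25
1.2 [466. 151.] dtx 0.28 dty -0.22
1.3 [457. 163.] dtx 0.31 dty -0.19
1.4 [450. 176.] dtx 0.33 dty -0.16
1.5 [444. 189.] dtx 0.35 dty -0.13
```

Emit:
drive_tool(
  deltas=[
    {"hand": 1,"tx": 0.4,"ty": 0.35,"tz": 0,"wx": 0,"wy": 0,"wz": 0},
    {"hand": 1,"tx": 0.4,"ty": 0.35,"tz": 0,"wx": 0,"wy": 0,"wz": 0},
    {"hand": 1,"tx": 0.4,"ty": 0.35,"tz": 0,"wx": 0,"wy": 0,"wz": 0},
    {"hand": 1,"tx": 0.4,"ty": 0.36,"tz": 0,"wx": 0,"wy": 0,"wz": 0},
    {"hand": 1,"tx": 0.4,"ty": 0.36,"tz": 0,"wx": 0,"wy": 0,"wz": 0},
    {"hand": 1,"tx": 0,"ty": 0,"tz": 0,"wx": 0,"wy": 0,"wz": 0},
    {"hand": 1,"tx": 0.4,"ty": 0.06,"tz": 0,"wx": 0,"wy": 0,"wz": 0},
    {"hand": 1,"tx": 0.4,"ty": 0.06,"tz": 0,"wx": 0,"wy": 0,"wz": 0},
    {"hand": 1,"tx": 0.45,"ty": 0.06,"tz": 0,"wx": 0,"wy": 0,"wz": 0},
    {"hand": 1,"tx": 0,"ty": 0,"tz": 0,"wx": 0,"wy": 0,"wz": 0},
    {"hand": 1,"tx": 0,"ty": 0,"tz": 0,"wx": 0,"wy": 0,"wz": 0},
  ],
)

```text
time: 6.9
tool_pos: [554.8, 87.6, 127.3]
tcp_rot: [-3.141, 0.0, 1.628]
contact_force: [-0.4, -0.5, 0.1]
grip_width: -0.0
```

```bash
python3 - <<'E'
from h import *
s=capture("scene")[:,:,::-1];cv2.imwrite('pics/z6.png',cv2.resize(s[190:330,290:440],None,fx=5,fy=4.2,interpolation=cv2.INTER_CUBIC))
E
```

```text
(no output)
```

View pics/z6.png

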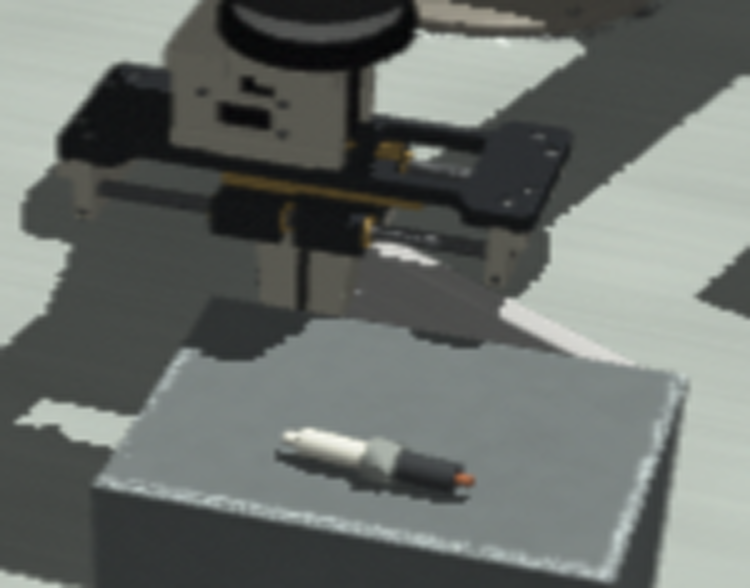

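The finger is behind the door, with the inner face visible in front of it and the top edge running to the lower right. Now I'll push along the arc.

Emit:
drive_tool(
  deltas=[
    {"hand": 1,"tx": 0.18,"ty": -0.1,"tz": 0,"wx": 0,"wy": 0,"wz": 0},
    {"hand": 1,"tx": 0.18,"ty": -0.1,"tz": 0,"wx": 0,"wy": 0,"wz": 0},
    {"hand": 1,"tx": 0.05,"ty": -0.15,"tz": 0,"wx": 0,"wy": 0,"wz": 0},
    {"hand": 1,"tx": 0.05,"ty": -0.15,"tz": 0,"wx": 0,"wy": 0,"wz": 0},
    {"hand": 1,"tx": 0.07,"ty": -0.15,"tz": 0,"wx": 0,"wy": 0,"wz": 0},
    {"hand": 1,"tx": 0.07,"ty": -0.15,"tz": 0,"wx": 0,"wy": 0,"wz": 0},
    {"hand": 1,"tx": 0.08,"ty": -0.15,"tz": 0,"wx": 0,"wy": 0,"wz": 0},
    {"hand": 1,"tx": 0.08,"ty": -0.15,"tz": 0,"wx": 0,"wy": 0,"wz": 0},
    {"hand": 1,"tx": 0,"ty": 0,"tz": 0,"wx": 0,"wy": 0,"wz": 0},
  ],
)

```text
time: 7.7
tool_pos: [508.0, 115.4, 127.5]
tcp_rot: [-3.14, -0.0, 1.626]
contact_force: [-0.3, -0.5, 0.3]
grip_width: 0.2
```

Emit:
drive_tool(
  deltas=[
    {"hand": 1,"tx": 0.1,"ty": -0.14,"tz": 0,"wx": 0,"wy": 0,"wz": 0},
    {"hand": 1,"tx": 0.1,"ty": -0.14,"tz": 0,"wx": 0,"wy": 0,"wz": 0},
    {"hand": 1,"tx": 0.11,"ty": -0.14,"tz": 0,"wx": 0,"wy": 0,"wz": 0},
    {"hand": 1,"tx": 0.11,"ty": -0.14,"tz": 0,"wx": 0,"wy": 0,"wz": 0},
    {"hand": 1,"tx": 0.13,"ty": -0.12,"tz": 0,"wx": 0,"wy": 0,"wz": 0},
    {"hand": 1,"tx": 0.13,"ty": -0.12,"tz": 0,"wx": 0,"wy": 0,"wz": 0},
    {"hand": 1,"tx": 0,"ty": 0,"tz": 0,"wx": 0,"wy": 0,"wz": 0},
  ],
)

```text
time: 8.28
tool_pos: [474.7, 141.2, 127.4]
tcp_rot: [-3.14, -0.0, 1.626]
contact_force: [0.8, 0.1, 0.0]
grip_width: 0.5
```

```bash
python3 - <<'E'
from h import *
s=capture("scene")[:,:,::-1];cv2.imwrite('pics/z7.png',cv2.resize(s[170:330,290:460],None,fx=4,fy=3.7,interpolation=cv2.INTER_CUBIC))
E
```

```text
(no output)
```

View pics/z7.png

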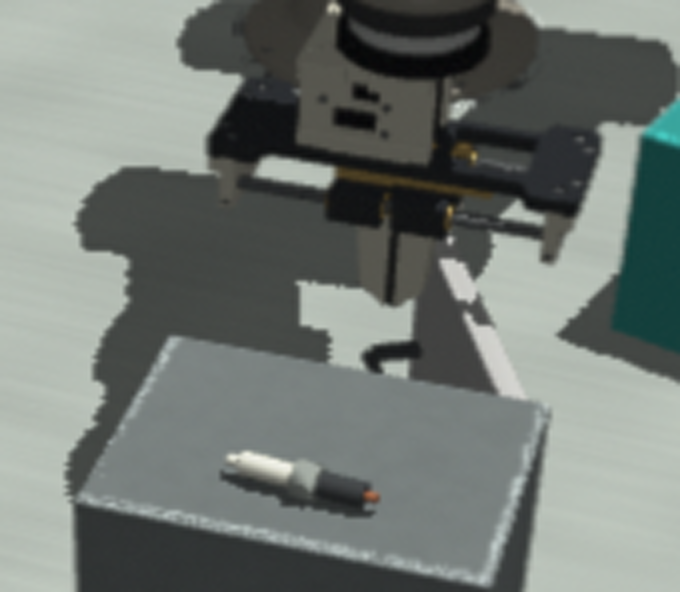

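The door is following to about 1.1 rad with the finger behind it. I'll push on to about 1.5 rad, then back off to the right.

Emit:
drive_tool(
  deltas=[
    {"hand": 1,"tx": 0.14,"ty": -0.11,"tz": 0,"wx": 0,"wy": 0,"wz": 0},
    {"hand": 1,"tx": 0.14,"ty": -0.11,"tz": 0,"wx": 0,"wy": 0,"wz": 0},
    {"hand": 1,"tx": 0.15,"ty": -0.1,"tz": 0,"wx": 0,"wy": 0,"wz": 0},
    {"hand": 1,"tx": 0.15,"ty": -0.1,"tz": 0,"wx": 0,"wy": 0,"wz": 0},
    {"hand": 1,"tx": 0.16,"ty": -0.08,"tz": 0,"wx": 0,"wy": 0,"wz": 0},
    {"hand": 1,"tx": 0.16,"ty": -0.08,"tz": 0,"wx": 0,"wy": 0,"wz": 0},
    {"hand": 1,"tx": 0.17,"ty": -0.07,"tz": 0,"wx": 0,"wy": 0,"wz": 0},
    {"hand": 1,"tx": 0.17,"ty": -0.07,"tz": 0,"wx": 0,"wy": 0,"wz": 0},
    {"hand": 1,"tx": 0.1,"ty": 0,"tz": 0,"wx": 0,"wy": 0,"wz": 0},
    {"hand": 1,"tx": 0,"ty": 0,"tz": 0,"wx": 0,"wy": 0,"wz": 0},
    {"hand": 1,"tx": 0,"ty": 0,"tz": 0,"wx": 0,"wy": 0,"wz": 0},
  ],
)

```text
time: 9.25
tool_pos: [444.4, 192.6, 127.4]
tcp_rot: [-3.141, -0.0, 1.626]
contact_force: [-0.5, -0.8, -0.4]
grip_width: 0.4
```

Emit:
drive_tool(
  deltas=[
    {"hand": 1,"tx": -0.3,"ty": 0,"tz": 0,"wx": 0,"wy": 0,"wz": 0},
    {"hand": 1,"tx": -0.6,"ty": 0,"tz": 0,"wx": 0,"wy": 0,"wz": 0},
    {"hand": 1,"tx": -0.8,"ty": 0,"tz": -0.4,"wx": 0,"wy": 0,"wz": 0},
    {"hand": 1,"tx": -0.8,"ty": 0,"tz": -0.4,"wx": 0,"wy": 0,"wz": 0},
    {"hand": 1,"tx": -0.8,"ty": 0,"tz": -0.4,"wx": 0,"wy": 0,"wz": 0},
    {"hand": 1,"tx": -0.8,"ty": 0,"tz": -0.4,"wx": 0,"wy": 0,"wz": 0},
    {"hand": 1,"tx": -0.6,"ty": 0,"tz": 0,"wx": 0,"wy": 0,"wz": 0},
    {"hand": 1,"tx": 0,"ty": 0,"tz": 0,"wx": 0,"wy": 0,"wz": 0},
    {"hand": 1,"tx": 0,"ty": 0,"tz": 0,"wx": 0,"wy": 0,"wz": 0},
    {"hand": 1,"tx": 0,"ty": 0,"tz": 0,"wx": 0,"wy": 0,"wz": 0},
  ],
)

```text
time: 10.08
tool_pos: [454.3, 4.3, 191.2]
tcp_rot: [-3.141, -0.001, 1.624]
contact_force: [-0.3, 1.1, -0.1]
grip_width: 0.6
```

```bash
python3 - <<'E'
from h import *
o=get_obs();print(o['tool_pos'],o['contact_force'],o['dq'].round(3))
for n in ["scene","top"]: cv2.imwrite(f"pics/{n}8.png",capture(n)[:,:,::-1])
E
```

```text
[454.34244087   4.26326501 191.17794238] [-0.2542746   1.07201038 -0.06150361] [ 0.029  0.007 -0.    -0.001 -0.001  0.   ]
```

View pics/top8.png

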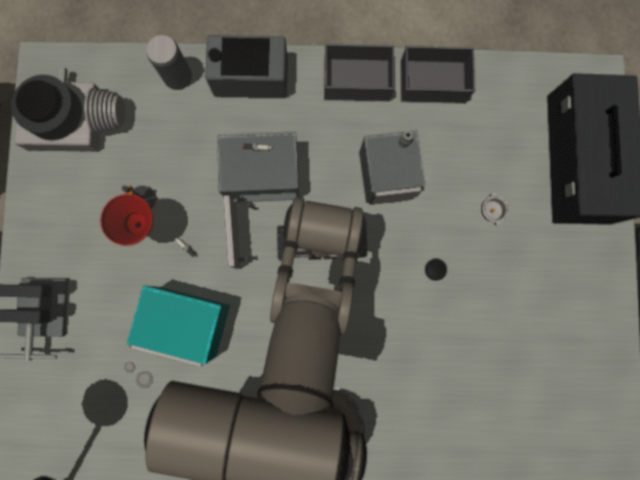

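View pics/scene8.png

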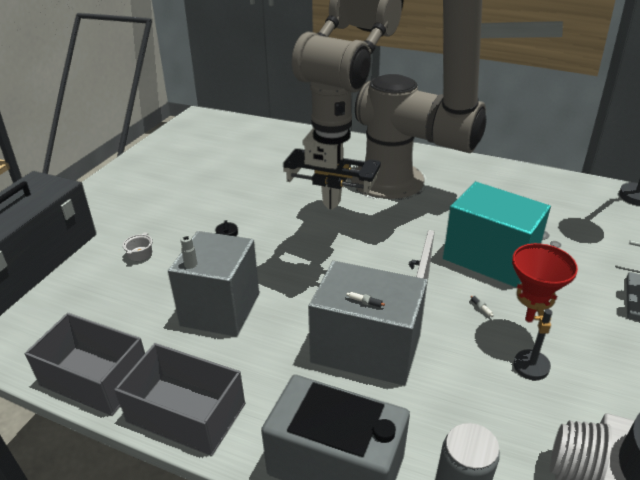

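The top view shows the door standing about square, from px (228,195) to (236,266). The narrow door is shut, all the bystanders are in place, and the arm is clear. I'll hand in.

```bash
python3 - <<'E'
from h import *
t=camera_model('top');a=onz(t,(224,196),140)[:2];b=onz(t,(231,266),140)[:2];print(a,b,np.arctan2(-(b-a)[0],-(b-a)[1])+.054)
d=cv2.absdiff(cv2.imread('pics/top0.png'),cv2.imread('pics/top8.png')).max(2)
for n,(x,y) in dict(cap=(436,269),bowl=(493,209),plugb=(186,246),funnel=(126,220),socket=(408,135),pluga=(258,147),ndoor=(398,192)).items(): print(n,np.percentile(d[y-14:y+15,x-14:x+15],95))
print(get_obs()['time']);print(close_job())
E
```

```text
[574.22392559 236.72188643] [406.85216135 214.41762382] 1.4923150787789317
cap 9.0
bowl 10.0
plugb 9.0
funnel 8.0
socket 9.0
pluga 8.0
ndoor 9.0
10.1833
the job is handed in; nothing more can be done
None
```

The wide cupboard's door now stands open at about 1.49 rad, roughly square to the cupboard. The job was handed in at about 10.2 s of the 51 s allowed, and no verdict was reported.

- **Pressing:** I pressed the door in near its free edge with the closed fingers until it met the hard stop, at about 12 N. I then backed away to the right, and the spring threw the door to about 0.50 rad, measured in the top view.
- **Opening:** I put the finger behind the door and swept it along the arc. The finger then withdrew, and the tool force was back to about 1 N, close to sensor noise.
- **Last checks:** Comparing the first and last top pictures showed only noise at the narrow door, both plugs, the socket, the cap, the bowl and the funnel. The arm was well clear of everything. I took the door to be at rest but did not measure its speed.
- **Disagreements:** Two early move calls were refused because rows need all seven numbers; nothing moved. The gripper's sliders and rail pins hang lower than I expected from the body offset in the text. I therefore worked higher, with the tool point at about 127 mm.

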